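Uncouple a worn gauge plug from a sprung quick coupling and bin it

TASK

The gauge plug standing in the upright quick coupling is worn out. Press the coupling's sprung sleeve back (down) by its flange to unlock it, hold it there while you draw the plug straight up and out without hauling on it while it is locked or leaning hard on the coupling, and let the sleeve spring fully up again. Then lower the plug into the galvanised tilting bin without dropping it in from above the rim or tipping the bin, and leave the other parts where they lie.

Things in the scene. Friction and masses are not known exactly. Their poses are not given: they have to be found in the camera images.
- coupling: Fixed upright quick coupling on a grey 110 x 110 x 30 mm block. Origin: under the block's centre, on the coupling's axis, z up. Its knurled sleeve (51 mm dia.) carries a round steel flange, 76 mm dia., 6 mm thick, with a 35 mm hole through which the plug stands. The flange is screwed on at a setting not reported: at rest its top is 68 to 80 mm above the origin; find it by touch.
- sleeve (a joint): how far the sleeve and its flange are pressed down, m: 0 = fully forward (up), 0.012 = hard stop. Spring about 6 N at rest, 15 N at the stop. Robot on coupling: stay below 45 N. With one gripper: straddle the plug with fingers open 38 to 45 mm, press both fingertips on the flange to near the stop, close on the plug there (fingers may reach farther down as they close), then lift.
- lock (a point): on the coupling's axis 48 mm above its origin: four hidden jaws that grip the nipple's groove and open 0.6 mm per mm of sleeve travel; 6.5 to 8.5 mm frees the plug. Let up before the plug has risen 1 mm, they lock again; after that they ride on its nose and hold the sleeve partly back until the plug is up 15 to 22 mm, when the sleeve snaps up. Plug against coupling: stay below 60 N.
- bore (a point): mouth of the coupling's bore on its axis, 54 mm above its origin; bore 22 mm dia., 24 mm deep, hidden under the flange
- plug: Worn steel gauge plug, loose, 75 mm long, about 200 g, upright in the coupling, nose 30 mm above the coupling's origin. Origin: centre of the nose's underside, z towards its top. Lower 28 mm: nipple 20 mm dia. with a 10 mm dia. groove 14 to 23 mm from the nose end; from 28 to 75 mm a plain 26 mm dia. cylinder, the part to grip; 25 to 37 mm of it stands above the flange at rest.
- plug_top (a point): centre of the plug's top face, 75 mm from its origin
- bin: Fixed stand of the galvanised tilting bin. Origin: under the centre of its 150 x 210 mm foot, z up; the pivot rod runs along its y, 75 mm up, between cheeks at y = +-99 mm (top 90 mm). On it hangs an open pan, centred over the origin: outside 170 (x) x 176 (y) mm, walls 4 mm, rim 95 mm above the origin.
- bin_floor (a point): centre of the bin's inner floor when level, 24 mm above the origin of bin
- bin_pan (a joint): tilt of the bin about its pivot rod, rad, 0 = level; a light spring brings it back
- race: bystander: cracked steel bearing race, ring 62 mm dia., 16 mm high; origin centre of underside
- tube: bystander: scuffed aluminium sleeve, upright tube 36 mm dia., 42 mm high; origin centre of underside
- thrust: bystander: rusty thrust bearing 52 mm dia., 18 mm high, lying near the coupling; origin centre of underside
- carrier: bystander: orange plastic seal carrier 60 mm dia., 18 mm high; origin centre of underside
- caliper_gauge: bystander: go/no-go plug gauge lying along its x, 128 mm long, 21 mm dia.; origin under its middle
- master: bystander: steel setting ring 72 mm dia., 20 mm high; origin centre of underside
There are look-alikes about, which are no part of the job. Leave any brown or green look-alike of the plug alone.

How it is judged:
By the outcome, as a careful person would: the job done as asked, in the order asked, and still so for the second after the job is handed in, with the robot touching nothing.
It also fails if it takes over 54 s, if anything falls off the work surface, if the arm or the gripper's body presses on something with over 40 N, if the wrist force passes 120 N, or if a joint passes its speed limit or range.

ROBOT

A 7-joint arm with a two-finger parallel gripper is mounted at the origin on the work surface. World frame = base frame: x ahead of the robot, y to its left, z up, the work surface at z = 0. Lengths are in mm, angles in rad, forces in N, time in s.
With the tool pointing down it reaches from about 425 to 1025 mm from the base axis. Payload 9.4 kg.
Tool frame: the origin (TCP) lies midway between the tips of the shut fingers; the grasp point (between the pads) lies 19 mm behind it (manip.grip_point_offset is the z of the grasp point in the tool frame, in mm); z points along the fingers, x is the direction in which the jaws open and shut, and the axes are right-handed (so a half turn about z gives the same grasp; the last joint's range is limited). The gripper opens to 85 mm and grips with 20 to 120 N. Pads are 22 mm wide; open, the fingers measure 114 mm over their backs; the gripper's body (76 mm by 85 mm) begins 54 mm behind the grasp point. The pads swing forward as they close: fully open they stand 13 mm farther back than shut.
Start: joints at [1.05, 0.599, -0.003, 1.599, 0.002, 0.943, -0.08], TCP at [311.286, -654.771, 202.675] pointing down, gripper open.
Joint ranges: [-2.57, 2.57], [-0.35, 1.97], [-1.29, 1.29], [0.11, 2.56], [-1.05, 4.19], [0.11, 1.86], [-2.63, 2.63]. Speed limits (rad/s): [2.22, 2.22, 3.01, 3.01, 3.14, 3.14, 3.14].

INTERFACE

Orientations are given as a unit quaternion [x, y, z, w].
In Python, from rig import status, vision, order, manip gives the robot as it stands.
- The arm moves only by the tool carry_out, never from a script. Its argument "plan" is a list that holds one entry, the list of rows, each a list of 7 numbers: the shift along the tool's x, y, z in cm, then the turn, a rotation vector about the tool's x, y, z in degrees, then the closure, from 0 (fully open) to 1 (shut). In form: [[[tx, ty, tz, rx, ry, rz, gripper], ...]]. A call has 1 to 5 rows; each row is the pose to reach, as a shift and turn from the pose commanded when the call began, along the tool's axes at that moment; what a row does not reach only later rows make up. A row lasts 1/12 s, in which the tool goes at most 41.7 mm and 7.16 degrees, less where a joint would pass 70% of its speed; a pose out of reach is approached as far as the arm can. A call with a gripper value outside its range is refused whole. The fingers move at their own pace and stop on an object; "newtons" is the grip in N (left out, the last holds). Time passes only in rows, so rows that repeat a pose let the fingers close. It gives the time, the measured TCP pose, the force and the opening at its end, in the units of the state.
- status.sense(): the state, without advancing time (a new reading comes with each control period).
- vision.camera(name): name is "side" or "top" or "wrist"; returns a dict with "image" (420x560x3 uint8, red, green, blue), "camera_matrix" (3x3 intrinsics, pixels), "rvec" (rotation vector, rad) and "tvec" (3), from world to camera coordinates, as OpenCV has them. Camera axes: x right, y down, z forward; pixel columns grow to the right and rows downward; lengths in mm; the calibration is good to about 2 mm. A picture is of the moment at which its call begins. There is no depth.
- order.hand_in(): hands the job in, once; it reports no verdict.
The state is a dict: "time": time; "q": joint angles; "qvel": joint speeds; "joint_efforts": joint torques, N m; "tcp_pos": TCP position; "tcp_rot": TCP orientation; "ft_force": force on the tool from outside, world axes, zero at the start; "ft_torque": the same for the moment, N m; "gripper_width": opening from 0.0 (shut) to 1.0 (fully open).
Only numpy, scipy, OpenCV 4.12 (cv2) and the standard library are available. Lean on these libraries where they do the work, as an engineer would, in place of code of your own. Each camera call takes 0.05 s, during which the arm holds its last target. There are 200 camera calls.

## Working session

There is one attempt and no reset: what is moved stays moved. The work goes in short steps, Python scripts to look and compute and a tool call to move; the robot and the scene stay as the last step left them, time stands still between calls to the robot, and variables do not carry over. Pictures are saved under pics/ and viewed, about 8 in all and at most 12, crops included, and the job is handed in when it is done.

Besides the shell and the picture viewer there is one more tool, called after "Emit:" in YAML: its name, and indented under it one key for each argument. carry_out: Moves the arm, as the interface text tells. Its arguments: {"type":"object","properties":{"plan":{"type":"array"},"newtons":{"type":"number"}},"required":["plan"]}

```bash
ls; mkdir -p pics; python3 - <<'E'
from rig import status, vision, order, manip
import cv2,pickle
print(status.sense()); print(manip.grip_point_offset)
d={}
for n in("top","side"):
    c=vision.camera(n);d[n]=c
    cv2.imwrite(f"pics/{n}1.png",c["image"][:,:,::-1]);print(n,c["camera_matrix"],c["rvec"],c["tvec"])
pickle.dump(d,open("cam1.pkl","wb"))
E
```

```text
pics
{'time': 0.0, 'q': array([ 1.05032623,  0.6001565 , -0.00251919,  1.60008392,  0.00179042,
        0.94290453, -0.0798086 ]), 'qvel': array([ 0.00063811,  0.00097311, -0.00142681, -0.00030462,  0.00253743,
        0.00035381,  0.00103195]), 'joint_efforts': array([-2.86579425e-04, -7.76451445e+01,  1.56388924e+00, -2.58012146e+01,
        1.22382815e-02,  8.90611962e-03,  5.24039777e-06]), 'tcp_pos': array([ 311.03706116, -654.3452516 ,  201.81107637]), 'tcp_rot': array([ 8.45390015e-01, -5.34148969e-01, -6.91839560e-04, -3.49577580e-04]), 'ft_force': array([ 0.21915661, -0.05095169, -0.05343317]), 'ft_torque': array([ 0.02487033, -0.05461686, -0.02691909]), 'gripper_width': 0.9989390165994586}
-18.700000000000003
top [[431.49921179   0.         284.59795701]
 [  0.         431.49921179 207.77962147]
 [  0.           0.           1.        ]] [ 2.16590487 -2.15715965  0.1449473 ] [  -7.18880563  558.44878678 1275.32236203]
side [[468.8693148    0.         269.42965577]
 [  0.         468.8693148  215.44642029]
 [  0.           0.           1.        ]] [ 0.21575679 -2.82287583  1.23729831] [ 546.95332351  123.34047565 1106.52896388]
```

View pics/top1.png

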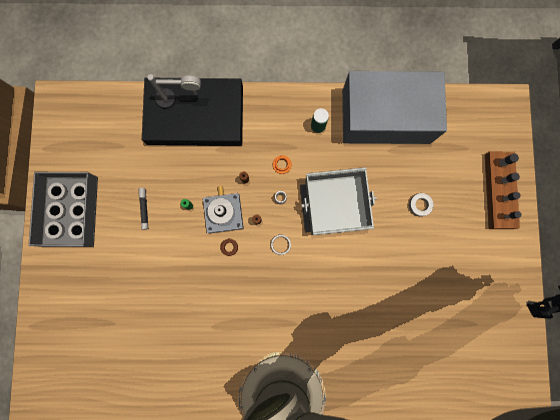

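View pics/side1.png

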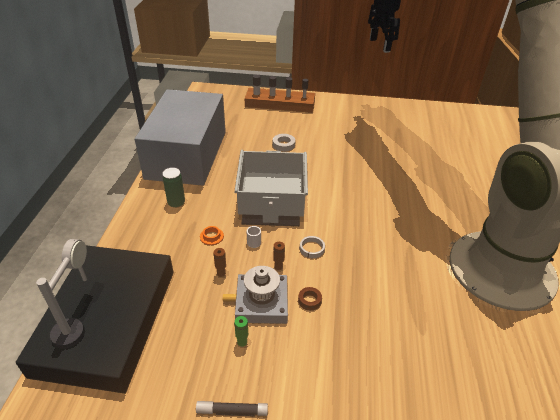

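The top view shows the coupling at about (221,211) and the bin at about (338,202). Brown look-alikes stand at (243,177) and (256,219), and a green one at (186,204). I'll zoom in on both views for edges.

```bash
cat > h.py <<'E'
import numpy as np,cv2
from scipy.spatial.transform import Rotation as R
def ray(c,u,v):
    Rm=cv2.Rodrigues(np.array(c["rvec"],float))[0];t=np.array(c["tvec"],float)
    d=Rm.T@np.linalg.inv(c["camera_matrix"])@np.array([u,v,1.]);o=-Rm.T@t
    return o,d/np.linalg.norm(d)
def onz(c,u,v,z):
    o,d=ray(c,u,v);return o+d*(z-o[2])/d[2]
def proj(c,p):
    return cv2.projectPoints(np.array(p,float).reshape(-1,3),np.array(c["rvec"],float),np.array(c["tvec"],float),c["camera_matrix"],None)[0].reshape(-1,2)
def tri(rays):
    A=0;b=0
    for o,d in rays:
        P=np.eye(3)-np.outer(d,d);A=A+P;b=b+P@o
    return np.linalg.solve(A,b)
E
python3 - <<'E'
import pickle,cv2,numpy as np
d=pickle.load(open("cam1.pkl","rb"))
t=d["top"]["image"][165:245,170:290];s=d["side"]["image"][225:345,190:340]
t=cv2.resize(t,None,fx=5,fy=5,interpolation=cv2.INTER_CUBIC);s=cv2.resize(s,None,fx=5,fy=5,interpolation=cv2.INTER_CUBIC)
cv2.imwrite("pics/t2.png",t[:,:,::-1]);cv2.imwrite("pics/s2.png",s[:,:,::-1])
E
```

```text
(no output)
```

View pics/t2.png

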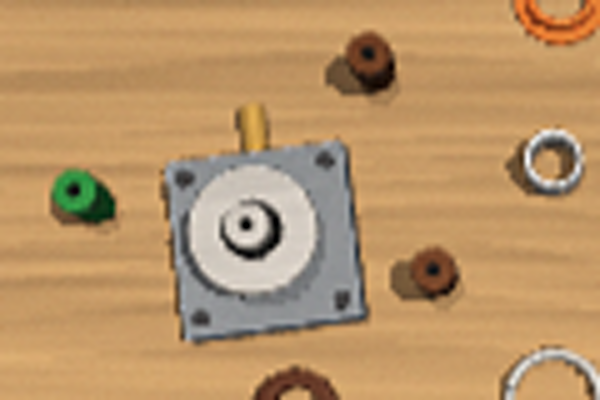

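View pics/s2.png

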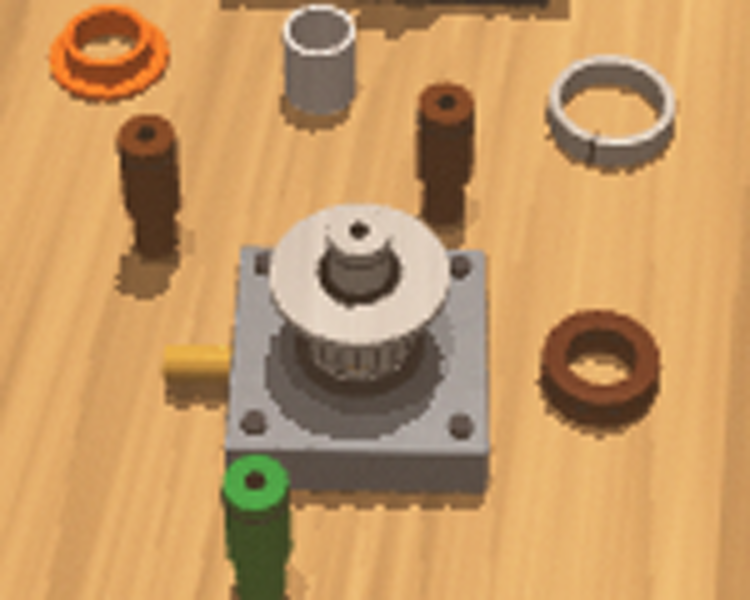

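Both crops are clear. The plug's top hole is at (247,225) in the top crop and (359,231) in the side crop. The flange centre is at (253,229) and (361,273), and all four block corners are visible.

```bash
python3 - <<'E'
import pickle
from h import *
np.set_printoptions(precision=1,suppress=True)
d=pickle.load(open("cam1.pkl","rb"));T,S=d["top"],d["side"]
t=lambda x,y:((x+.5)/5-.5+170,(y+.5)/5-.5+165)
s=lambda x,y:((x+.5)/5-.5+190,(y+.5)/5-.5+225)
print("plugtop tri",tri([ray(T,*t(247,225)),ray(S,*s(359,231))]),"z105:",onz(T,*t(247,225),105),onz(S,*s(359,231),105))
print("flange tri",tri([ray(T,*t(253,229)),ray(S,*s(361,273))]),onz(T,*t(253,229),74),onz(S,*s(361,273),74))
c=[onz(T,*t(*p),30) for p in((165,163),(343,142),(367,318),(186,341))];print("block",np.array(c),np.mean(c,0))
for n,a,b in(("br1",(369,54),(147,134)),("br2",(433,269),(446,104)),("green",(75,190),(255,480)),("tube",(553,161),(319,30))):
    print(n,tri([ray(T,*t(*a)),ray(S,*s(*b))]))
# bin: top image
im=T["image"][155:250,290:390]; cv2.imwrite("pics/b.png",cv2.resize(im,None,fx=6,fy=6,interpolation=cv2.INTER_CUBIC)[:,:,::-1])
E
```

```text
plugtop tri [543.4 184.1 102.7] z105: [543.6 183.8 105. ] [542.6 186.1 105. ]
flange tri [543.4 184.3  76.4] [544.9 184.6  74. ] [542.5 182.4  74. ]
block [[590.4 245.3  30. ]
 [604.  137.   30. ]
 [496.2 120.7  30. ]
 [481.8 229.7  30. ]] [543.1 183.2  30. ]
br1 [649.5 118.2  73. ]
br2 [521.3  78.7  72.4]
green [567.  289.8  73.7]
tube [591.4   8.6  39.9]
```

View pics/b.png

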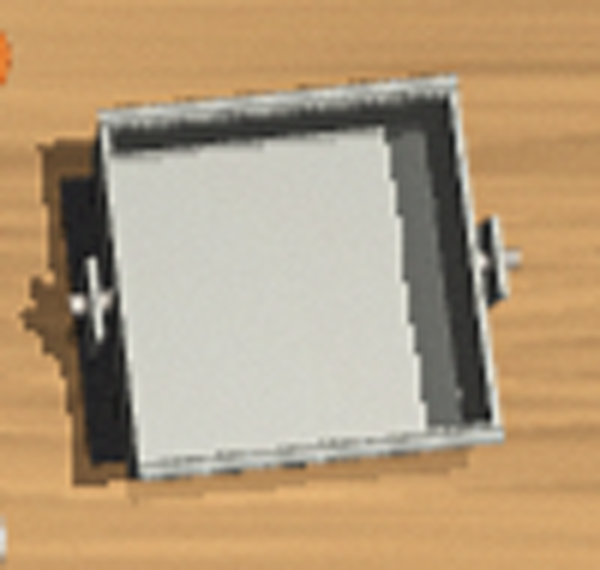

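Bin rim corners in the crop are about (100,113), (457,77), (502,435) and (137,478). Next I work out the targets and the shift in tool axes.

```bash
cat >> h.py <<'E'
def shift(s,target):
    "tool-axes shift in cm from measured TCP to world target mm"
    return np.round(R.from_quat(s["tcp_rot"]).inv().apply(np.array(target)-s["tcp_pos"])/10,2)
E
python3 - <<'E'
import pickle
from h import *
from rig import status
np.set_printoptions(precision=2,suppress=True)
d=pickle.load(open("cam1.pkl","rb"));T=d["top"]
c=np.array([onz(T,(x+.5)/6-.5+290,(y+.5)/6-.5+155,95) for x,y in((100,113),(457,77),(502,435),(137,478))]);print(c,c.mean(0))
print([np.linalg.norm(c[i]-c[i-1]) for i in range(4)])
s=status.sense();print(R.from_quat(s["tcp_rot"]).as_matrix());print(shift(s,(543.5,184,200)))
E
```

```text
[[ 652.58  -67.39   95.  ]
 [ 671.46 -242.19   95.  ]
 [ 496.   -260.37   95.  ]
 [ 474.61  -84.63   95.  ]] [ 573.66 -163.64   95.  ]
[np.float64(178.80454115235702), np.float64(175.82080643077552), np.float64(176.39767715879645), np.float64(177.03620558634793)]
[[ 0.43 -0.9  -0.  ]
 [-0.9  -0.43  0.  ]
 [-0.    0.   -1.  ]]
[-65.73 -56.99   0.27]
```

Emit:
carry_out:
  plan:
    - [[-3.1,-2.7,0,0,0,0,0.5],[-6.2,-5.4,0,0,0,0,0.5],[-9.3,-8.1,0,0,0,0,0.5],[-12.4,-10.8,0,0,0,0,0.5],[-15.5,-13.5,0,0,0,0,0.5]]
  newtons: 30

```text
time: 0.52
tcp_pos: [366.6, -454.8, 202.3]
tcp_rot: [0.845, -0.534, -0.0, -0.0]
ft_force: [1.3, 0.4, 0.3]
gripper_width: 0.498
```

Emit:
carry_out:
  plan:
    - [[-3.1,-2.7,0,0,0,0,0.5],[-6.2,-5.4,0,0,0,0,0.5],[-9.3,-8.1,0,0,0,0,0.5],[-12.4,-10.8,0,0,0,0,0.5],[-15.5,-13.5,0,0,0,0,0.5]]

```text
time: 0.93
tcp_pos: [422.0, -256.9, 202.6]
tcp_rot: [0.845, -0.534, -0.0, 0.0]
ft_force: [0.0, 0.3, -0.7]
gripper_width: 0.499
```

Emit:
carry_out:
  plan:
    - [[-3.1,-2.7,0,0,0,0,0.5],[-6.2,-5.4,0,0,0,0,0.5],[-9.3,-8.1,0,0,0,0,0.5],[-12.4,-10.8,0,0,0,0,0.5],[-15.5,-13.5,0,0,0,0,0.5]]

```text
time: 1.35
tcp_pos: [477.4, -59.0, 202.7]
tcp_rot: [0.845, -0.534, -0.0, 0.0]
ft_force: [1.2, -0.9, -0.7]
gripper_width: 0.501
```

Emit:
carry_out:
  plan:
    - [[-3.1,-2.7,0,0,0,0,0.5],[-6.2,-5.4,0,0,0,0,0.5],[-9.3,-8.1,0,0,0,0,0.5],[-12.4,-10.8,0,0,0,0,0.5],[-15.5,-13.5,0,0,0,0,0.5]]

```text
time: 1.77
tcp_pos: [532.7, 139.1, 202.5]
tcp_rot: [0.845, -0.534, -0.0, 0.0]
ft_force: [1.2, -0.9, 0.0]
gripper_width: 0.499
```

```bash
python3 - <<'E'
from h import *
from rig import status
s=status.sense();print(s["time"],s["tcp_pos"],s["q"],shift(s,(543.5,184,180)))
E
```

```text
1.7667 [532.74622558 139.05534503 202.53519072] [-0.26833067  0.39407787 -0.12274483  1.99573796  0.06872408  0.75598522
 -1.55872693] [-3.6  -2.9   2.25]
```

Emit:
carry_out:
  plan:
    - [[-1.8,-1.4,1.1,0,0,0,0.5],[-3.6,-2.9,3.0,0,0,0,0.5],[-3.6,-2.9,6.0,0,0,0,0.5],[-3.6,-2.9,6.5,0,0,0,0.5],[-3.6,-2.9,6.5,0,0,0,0.5]]

```text
time: 2.18
tcp_pos: [541.8, 181.1, 135.7]
tcp_rot: [0.845, -0.534, -0.001, 0.002]
ft_force: [0.0, -0.6, -0.5]
gripper_width: 0.501
```

```bash
python3 - <<'E'
from h import *
from rig import status,vision
import pickle
s=status.sense();print(s["time"],s["tcp_pos"],s["ft_force"])
c=vision.camera("wrist");t=vision.camera("top");sd=vision.camera("side");pickle.dump((s,c,t,sd),open("cam2.pkl","wb"))
print(proj(c,[(543.5,184,105),(543.5,184,76),s["tcp_pos"]]))
w=c["image"]
a=cv2.resize(sd["image"][190:310,210:320],(385,420),interpolation=cv2.INTER_CUBIC)
w2=w[:, 80:480]
cv2.imwrite("pics/w1.png",np.hstack([w2,a])[:,:,::-1])
E
```

```text
2.1833 [541.81881841 181.11325891 135.74277194] [ 0.03050814 -0.62136567 -0.54043932]
[[278.34301433 222.93408404]
 [278.73398376 209.99829014]
 [280.958713   245.08214383]]
```

View pics/w1.png

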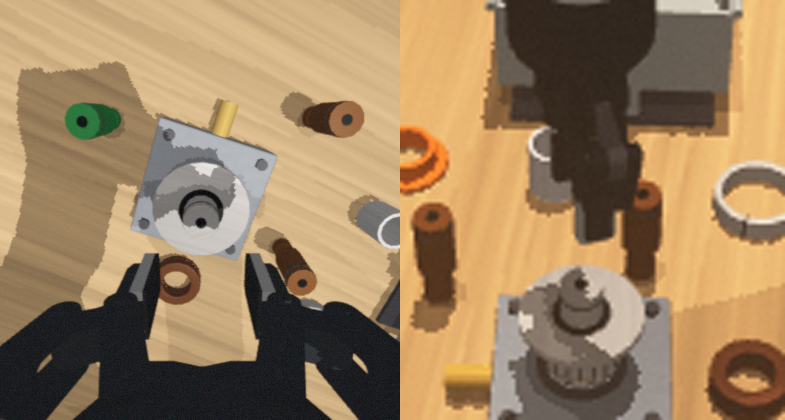

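The wrist view puts the plug hole at about (200,222) in the crop, which is (280,222) in the full frame. Prediction was (278,223). I'll refine with three rays.

```bash
python3 - <<'E'
from h import *
import pickle
np.set_printoptions(precision=2,suppress=True)
s,c,t,sd=pickle.load(open("cam2.pkl","rb"));d=pickle.load(open("cam1.pkl","rb"))
g=cv2.cvtColor(c["image"],cv2.COLOR_RGB2GRAY)
sub=g[214:232,270:292]; 
m=(sub<45).astype(np.uint8);n,l,st,ce=cv2.connectedComponentsWithStats(m);print(st,ce+[270,214])
# light flange/plug low-saturation contours
hsv=cv2.cvtColor(c["image"],cv2.COLOR_RGB2HSV)
print(sub[::2,::1])
u,v=280.3,222.3
print(onz(c,u,v,105), shift(s,onz(c,u,v,105)))
print(tri([ray(c,u,v),ray(d["top"],219.0,209.6),ray(d["side"],261.4,270.8)]))
# flange ellipse extents in wrist: left/right 152,250 top/bottom 162,252 
print(onz(c,281.5,207.5,75))
E
```

```text
[[  0   0  22  18 329]
 [  6   4  10   9  67]] [[280.49 222.6 ]
 [280.57 222.03]]
[[116 115 118 117 115 117 116 117 116 112 119 117 116 115 117 118 117 116
  115 117 117 118]
 [115 115 117 117 117 118 116 117 116 114 111 113 114 118 117 118 116 120
  116 116 112 114]
 [116 116 116 116 118 116 113  86  57  41  35  36  40  53  96 112 119 116
  115 116 117 115]
 [119 118 117 119 112  95  51  29  16  10  13  16  23  17  18  64 105 117
  118 117 119 117]
 [118 116 117 116 114  81  30  22  11   9   7  17  24  14   5  31  71 106
  117 121 118 115]
 [118 118 119 119 119  92  53  26   8  18  23  19  18  28  13  41  83 111
  118 119 116 117]
 [140 178 190 173 181 192 153  86  51  39  20  34  44  52  84 149 156 146
  141 131 121 120]
 [195 198 200 199 200 198 198 194 179 151 133 140 153 183 196 201 203 206
  203 203 197 174]
 [195 197 195 197 196 198 200 200 200 202 202 202 201 203 202 201 202 201
  201 201 201 200]]
[544.5  182.98 105.  ] [-0.05 -0.34  3.07]
[543.52 183.44 102.36]
[545.99 182.79  75.  ]
```

```bash
python3 - <<'E'
from h import *
from rig import status
s=status.sense();print(s["time"],s["tcp_pos"],s["tcp_rot"],shift(s,(544.2,183.3,92)))
E
```

```text
2.3333 [544.03817486 181.10935109 138.82421322] [ 8.44984856e-01 -5.34790017e-01  4.12643342e-04 -2.46454167e-04] [-0.19 -0.1   4.68]
```

Emit:
carry_out:
  plan:
    - [[-0.1,-0.05,1.0,0,0,0,0.5],[-0.15,-0.1,2.0,0,0,0,0.5],[-0.15,-0.1,2.0,0,0,0,0.5],[-0.15,-0.1,2.0,0,0,0,0.5],[-0.15,-0.1,2.0,0,0,0,0.5]]

```text
time: 2.75
tcp_pos: [543.7, 183.7, 117.6]
tcp_rot: [0.845, -0.534, -0.0, 0.0]
ft_force: [-0.2, 0.5, 0.6]
gripper_width: 0.494
```

```bash
python3 - <<'E'
from h import *
from rig import status,vision
c=vision.camera("wrist");s=status.sense();print(s["time"],s["tcp_pos"],s["tcp_rot"],s["ft_force"])
g=cv2.cvtColor(c["image"],cv2.COLOR_RGB2GRAY)
p=proj(c,[(544,183.3,105)])[0].astype(int);x0,y0=p[0]-14,p[1]-12
n,l,st,ce=cv2.connectedComponentsWithStats((g[y0:y0+24,x0:x0+28]<50).astype(np.uint8));print(p,st[1:].tolist())
for i in range(1,n):
    u,v=ce[i]+[x0,y0];print(u,v,onz(c,u,v,105),shift(s,onz(c,u,v,105)))
E
```

```text
2.8 [543.82670902 183.74158653 117.78748478] [ 8.45374971e-01 -5.34173341e-01  2.22875113e-05 -2.37686574e-05] [0.14297894 0.11609073 1.14626218]
[281 236] [[11, 8, 11, 10, 86]]
282.74418604651163 236.30232558139534 [544.58006384 182.85333944 105.        ] [ 0.11 -0.03  1.28]
```

Emit:
carry_out:
  plan:
    - [[0.1,0,0.7,0,0,0,0.5],[0.1,0,1.6,0,0,0,0.5],[0.1,0,2.5,0,0,0,0.5],[0.1,0,2.8,0,0,0,0.5],[0.1,0,2.8,0,0,0,0.5]]

```text
time: 3.22
tcp_pos: [543.4, 182.6, 88.2]
tcp_rot: [0.845, -0.534, -0.001, 0.001]
ft_force: [-0.3, 0.6, 0.4]
gripper_width: 0.506
```

Emit:
carry_out:
  plan:
    - [[0,0,0.1,0,0,0,0.5],[0,0,0.2,0,0,0,0.5],[0,0,0.3,0,0,0,0.5],[0,0,0.4,0,0,0,0.5],[0,0,0.4,0,0,0,0.5]]

```text
time: 3.63
tcp_pos: [544.2, 182.9, 85.7]
tcp_rot: [0.845, -0.534, 0.0, -0.0]
ft_force: [0.2, 0.0, -0.9]
gripper_width: 0.494
```

Emit:
carry_out:
  plan:
    - [[0,0,0.1,0,0,0,0.5],[0,0,0.2,0,0,0,0.5],[0,0,0.3,0,0,0,0.5],[0,0,0.4,0,0,0,0.5],[0,0,0.4,0,0,0,0.5]]

```text
time: 4.05
tcp_pos: [544.1, 182.8, 81.4]
tcp_rot: [0.845, -0.534, -0.0, 0.0]
ft_force: [0.1, -0.3, -0.1]
gripper_width: 0.498
```

Emit:
carry_out:
  plan:
    - [[0,0,0.1,0,0,0,0.5],[0,0,0.2,0,0,0,0.5],[0,0,0.3,0,0,0,0.5],[0,0,0.3,0,0,0,0.5],[0,0,0.3,0,0,0,0.5]]

```text
time: 4.47
tcp_pos: [544.1, 182.8, 78.6]
tcp_rot: [0.845, -0.534, -0.0, 0.0]
ft_force: [-0.6, -0.4, 0.5]
gripper_width: 0.504
```

Emit:
carry_out:
  plan:
    - [[0,0,0.1,0,0,0,0.5],[0,0,0.2,0,0,0,0.5],[0,0,0.3,0,0,0,0.5],[0,0,0.3,0,0,0,0.5],[0,0,0.3,0,0,0,0.5]]

```text
time: 4.88
tcp_pos: [544.1, 182.8, 75.6]
tcp_rot: [0.845, -0.534, -0.0, 0.0]
ft_force: [0.1, 0.4, 0.4]
gripper_width: 0.502
```

Emit:
carry_out:
  plan:
    - [[0,0,0.1,0,0,0,0.5],[0,0,0.2,0,0,0,0.5],[0,0,0.3,0,0,0,0.5],[0,0,0.3,0,0,0,0.5],[0,0,0.3,0,0,0,0.5]]

```text
time: 5.3
tcp_pos: [544.1, 182.9, 72.6]
tcp_rot: [0.845, -0.534, -0.0, 0.0]
ft_force: [-0.3, 0.5, -0.5]
gripper_width: 0.499
```

Emit:
carry_out:
  plan:
    - [[0,0,0.1,0,0,0,0.5],[0,0,0.2,0,0,0,0.5],[0,0,0.2,0,0,0,0.5],[0,0,0.2,0,0,0,0.5]]

```text
time: 5.63
tcp_pos: [544.1, 182.9, 70.6]
tcp_rot: [0.845, -0.534, -0.0, 0.0]
ft_force: [0.1, 0.7, -0.2]
gripper_width: 0.501
```

Emit:
carry_out:
  plan:
    - [[0,0,0.1,0,0,0,0.5],[0,0,0.2,0,0,0,0.5],[0,0,0.2,0,0,0,0.5],[0,0,0.2,0,0,0,0.5]]

```text
time: 5.97
tcp_pos: [544.1, 182.9, 68.6]
tcp_rot: [0.845, -0.534, -0.0, 0.0]
ft_force: [-0.2, 0.1, -0.1]
gripper_width: 0.503
```

Emit:
carry_out:
  plan:
    - [[0,0,0.1,0,0,0,0.5],[0,0,0.2,0,0,0,0.5],[0,0,0.2,0,0,0,0.5],[0,0,0.2,0,0,0,0.5]]

```text
time: 6.3
tcp_pos: [544.1, 182.9, 66.6]
tcp_rot: [0.845, -0.534, -0.0, 0.0]
ft_force: [-0.1, -0.6, 0.1]
gripper_width: 0.501
```

Emit:
carry_out:
  plan:
    - [[0,0,0.1,0,0,0,0.5],[0,0,0.2,0,0,0,0.5],[0,0,0.2,0,0,0,0.5],[0,0,0.2,0,0,0,0.5]]

```text
time: 6.63
tcp_pos: [544.1, 182.8, 64.6]
tcp_rot: [0.845, -0.534, -0.0, 0.0]
ft_force: [0.3, -0.3, -0.4]
gripper_width: 0.502
```

```bash
python3 - <<'E'
from h import *
from rig import status,vision
c=vision.camera("wrist");sd=vision.camera("side");s=status.sense();print(s["time"],s["tcp_pos"],s["ft_force"])
a=cv2.resize(sd["image"][210:310,210:310],(400,400),interpolation=cv2.INTER_CUBIC)
cv2.imwrite("pics/w2.png",np.hstack([c["image"][:400,80:480],a])[:,:,::-1])
E
```

```text
6.7333 [544.14908985 182.8714632   64.63015247] [ 0.40273693  0.33284895 -0.17697985]
```

View pics/w2.png

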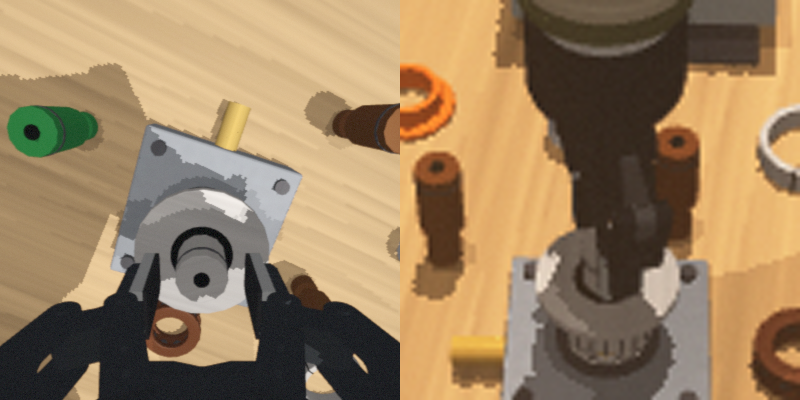

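The fingers straddle the plug symmetrically, with inner pads at about x=158 and 245 and the plug at 202. The tips are close above the flange, so I keep going down.

Emit:
carry_out:
  plan:
    - [[0,0,0.1,0,0,0,0.5],[0,0,0.2,0,0,0,0.5],[0,0,0.2,0,0,0,0.5],[0,0,0.2,0,0,0,0.5]]

```text
time: 7.07
tcp_pos: [544.1, 182.8, 62.6]
tcp_rot: [0.845, -0.534, -0.0, 0.0]
ft_force: [-0.1, -0.7, 0.4]
gripper_width: 0.499
```

Emit:
carry_out:
  plan:
    - [[0,0,0.1,0,0,0,0.5],[0,0,0.2,0,0,0,0.5],[0,0,0.2,0,0,0,0.5],[0,0,0.2,0,0,0,0.5]]

```text
time: 7.4
tcp_pos: [544.1, 182.9, 60.6]
tcp_rot: [0.845, -0.534, -0.0, 0.0]
ft_force: [-0.1, -0.2, -0.0]
gripper_width: 0.503
```

Emit:
carry_out:
  plan:
    - [[0,0,0.1,0,0,0,0.5],[0,0,0.15,0,0,0,0.5],[0,0,0.15,0,0,0,0.5]]

```text
time: 7.65
tcp_pos: [544.1, 182.8, 59.0]
tcp_rot: [0.845, -0.534, -0.0, 0.0]
ft_force: [0.2, 0.1, -0.5]
gripper_width: 0.498
```

Emit:
carry_out:
  plan:
    - [[0,0,0.1,0,0,0,0.5],[0,0,0.15,0,0,0,0.5],[0,0,0.15,0,0,0,0.5]]

```text
time: 7.9
tcp_pos: [544.1, 182.9, 57.5]
tcp_rot: [0.845, -0.534, -0.0, 0.0]
ft_force: [-0.3, 0.7, 0.1]
gripper_width: 0.498
```

```bash
python3 - <<'E'
from h import *
from rig import status,vision
c=vision.camera("wrist");sd=vision.camera("side");s=status.sense();print(s["time"],s["tcp_pos"],s["ft_force"])
a=cv2.resize(sd["image"][230:310,230:310],(400,400),interpolation=cv2.INTER_CUBIC)
b=cv2.resize(c["image"][200:400,180:380],(400,400),interpolation=cv2.INTER_CUBIC)
cv2.imwrite("pics/w3.png",np.hstack([b,a])[:,:,::-1])
E
```

```text
8.0 [544.13320949 182.84407903  57.60794026] [ 0.09070614  0.33256642 -0.3325285 ]
```

View pics/w3.png

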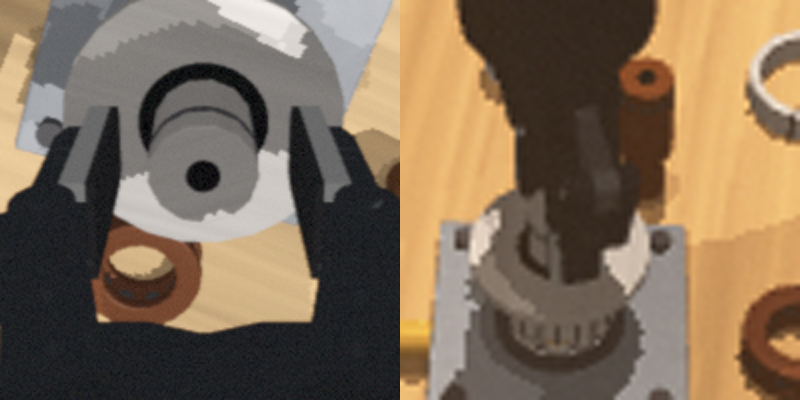

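Both fingers are clear of the plug and outside the hole, with the tips still just above the flange. I continue in small steps.

Emit:
carry_out:
  plan:
    - [[0,0,0.1,0,0,0,0.5],[0,0,0.1,0,0,0,0.5],[0,0,0.1,0,0,0,0.5]]

```text
time: 8.25
tcp_pos: [544.1, 182.9, 56.6]
tcp_rot: [0.845, -0.534, -0.0, 0.0]
ft_force: [0.4, -0.7, 0.8]
gripper_width: 0.501
```

Emit:
carry_out:
  plan:
    - [[0,0,0.1,0,0,0,0.5],[0,0,0.1,0,0,0,0.5],[0,0,0.1,0,0,0,0.5]]

```text
time: 8.5
tcp_pos: [544.1, 182.9, 55.6]
tcp_rot: [0.845, -0.534, -0.0, 0.0]
ft_force: [-1.2, 0.0, -0.3]
gripper_width: 0.505
```

Emit:
carry_out:
  plan:
    - [[0,0,0.1,0,0,0,0.5],[0,0,0.1,0,0,0,0.5],[0,0,0.1,0,0,0,0.5]]

```text
time: 8.75
tcp_pos: [544.1, 182.9, 54.6]
tcp_rot: [0.845, -0.534, -0.0, 0.0]
ft_force: [-0.2, -1.4, -0.3]
gripper_width: 0.499
```

```bash
python3 - <<'E'
from h import *
from rig import status,vision
np.set_printoptions(precision=1,suppress=True)
c=vision.camera("wrist");sd=vision.camera("side");s=status.sense();print(s["time"],s["tcp_pos"],s["ft_force"])
Rt=R.from_quat(s["tcp_rot"])
for z in(0,-5,-9,-13):
    print(z,proj(c,Rt.apply([(x,y,z) for x in(-21,21) for y in(-11,11)])+s["tcp_pos"]).ravel())
p=lambda z,r:proj(c,[(544.6,182.9,z)]+[np.array((544.6,182.9,z))+Rt.apply((k*r,0,0)) for k in(-1,1)]).ravel()
for z in(64,68,72,76): print("flange/hole",z,p(z,38),p(z,17.5))
print("plugtop",p(105,13))
b=cv2.resize(c["image"][220:370,180:380],(800,600),interpolation=cv2.INTER_CUBIC)
cv2.imwrite("pics/w4.png",b[:,:,::-1])
E
```

```text
8.85 [544.2 182.9  54.7] [ 0.4  0.1 -1. ]
0 [245.3 227.9 246.6 261.6 316.5 227.9 315.3 261.6]
-5 [244.4 231.1 245.7 265.5 317.5 231.  316.2 265.4]
-9 [243.5 233.7 245.  268.8 318.2 233.6 316.9 268.7]
-13 [242.7 236.4 244.2 272.1 319.1 236.4 317.7 272.1]
flange/hole 64 [281.2 251.1 214.7 251.2 347.7 251.1] [281.2 251.1 250.6 251.2 311.8 251.1]
flange/hole 68 [281.2 254.2 213.3 254.3 349.2 254.2] [281.2 254.2 249.9 254.2 312.5 254.2]
flange/hole 72 [281.2 257.4 211.7 257.5 350.7 257.4] [281.2 257.4 249.2 257.5 313.2 257.4]
flange/hole 76 [281.2 260.8 210.1 260.9 352.3 260.8] [281.2 260.8 248.4 260.8 313.9 260.8]
plugtop [281.1 290.8 251.9 290.9 310.3 290.8]
```

View pics/w4.png

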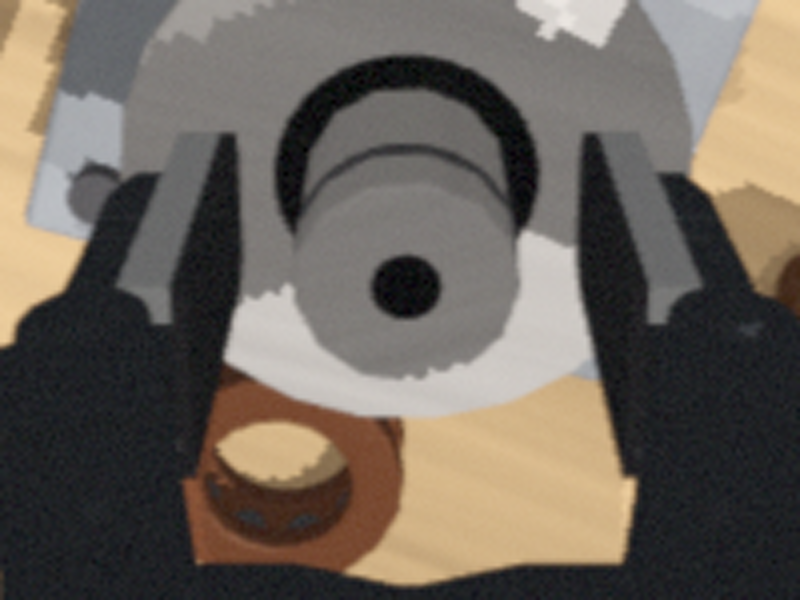

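```bash
python3 - <<'E'
from h import *
from rig import status,vision
np.set_printoptions(precision=1,suppress=True)
c=vision.camera("wrist");sd=vision.camera("side");tp=vision.camera("top");s=status.sense()
Rt=R.from_quat(s["tcp_rot"])
for z in(-5,-13,-20,-30,-40):
    print(z,"wrist",proj(c,Rt.apply([(x,y,z) for x in(-21,21) for y in(-11,11)])+s["tcp_pos"]).ravel(),"side",proj(sd,Rt.apply([(x,y,z) for x in(-21,21) for y in(-11,11)])+s["tcp_pos"]).ravel())
Rm=cv2.Rodrigues(np.array(c["rvec"]))[0];o=-Rm.T@np.array(c["tvec"]);print("cam in tool",Rt.inv().apply(o-s["tcp_pos"]),"axis",Rt.inv().apply(Rm[2]))
import pickle;pickle.dump((c,sd,tp,s),open("cam3.pkl","wb"))
im=sd["image"][190:310,200:310].copy();k=5
im=cv2.resize(im,None,fx=k,fy=k,interpolation=cv2.INTER_CUBIC)
im=cv2.convertScaleAbs(im,alpha=1.8,beta=25)
for z,col in((-5,(255,0,0)),(-13,(255,255,0)),(-30,(0,255,0))):
    for u,v in proj(sd,Rt.apply([(x,y,z) for x in(-21,21) for y in(-11,11)])+s["tcp_pos"]): cv2.circle(im,(int((u-200)*k),int((v-190)*k)),3,col,-1)
cv2.imwrite("pics/s5.png",im[:,:,::-1])
E
```

```text
-5 wrist [244.3 231.1 245.7 265.5 317.4 231.  316.2 265.4] side [258.7 292.5 268.9 290.1 253.3 277.4 263.2 275.1]
-13 wrist [242.7 236.5 244.2 272.2 319.  236.4 317.7 272.1] side [258.7 290.  268.9 287.6 253.3 275.  263.2 272.7]
-20 wrist [241.1 241.6 242.7 278.5 320.5 241.5 319.1 278.4] side [258.7 287.9 268.9 285.5 253.2 272.8 263.2 270.6]
-30 wrist [238.6 249.6 240.4 288.4 322.9 249.6 321.3 288.3] side [258.6 284.8 269.  282.4 253.1 269.7 263.2 267.5]
-40 wrist [235.7 258.8 237.7 299.6 325.6 258.7 323.8 299.5] side [258.6 281.7 269.  279.3 253.1 266.6 263.2 264.3]
cam in tool [   0.6  -76.7 -171. ] axis [-0.   0.3  1. ]
```

View pics/s5.png

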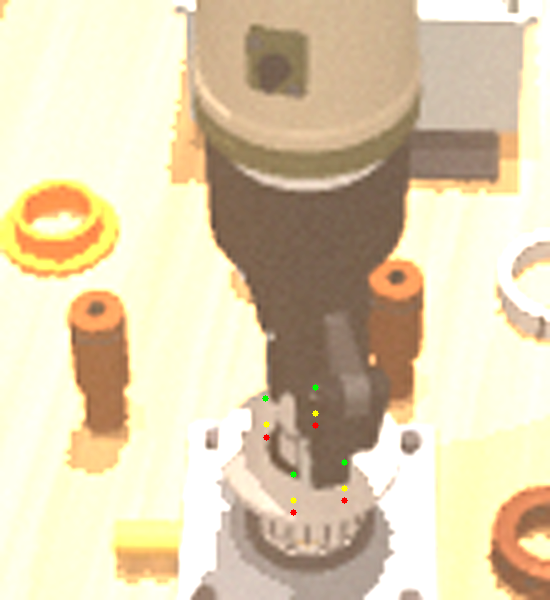

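The wrist and side views both put the half-open tips about 30 mm behind the reported TCP, so roughly z 85–88. The flange scale in the image puts its top at about 76. Contact should therefore come later, near TCP z of about 45, and I keep feeling for it.

Emit:
carry_out:
  plan:
    - [[0,0,0.1,0,0,0,0.5],[0,0,0.2,0,0,0,0.5],[0,0,0.3,0,0,0,0.5],[0,0,0.3,0,0,0,0.5]]

```text
time: 9.33
tcp_pos: [544.1, 182.8, 51.4]
tcp_rot: [0.845, -0.534, -0.0, 0.0]
ft_force: [-0.1, -0.8, -0.1]
gripper_width: 0.5
```

Emit:
carry_out:
  plan:
    - [[0,0,0.1,0,0,0,0.5],[0,0,0.2,0,0,0,0.5],[0,0,0.2,0,0,0,0.5]]

```text
time: 9.58
tcp_pos: [544.1, 182.8, 49.5]
tcp_rot: [0.845, -0.534, -0.0, 0.0]
ft_force: [-0.4, 0.1, 0.0]
gripper_width: 0.498
```

Emit:
carry_out:
  plan:
    - [[0,0,0.1,0,0,0,0.5],[0,0,0.2,0,0,0,0.5],[0,0,0.2,0,0,0,0.5]]

```text
time: 9.83
tcp_pos: [544.2, 182.9, 47.9]
tcp_rot: [0.845, -0.534, 0.0, -0.0]
ft_force: [-1.9, -0.8, 7.3]
gripper_width: 0.505
```

Emit:
carry_out:
  plan:
    - [[0,0,0.1,0,0,0,0.5],[0,0,0.1,0,0,0,0.5],[0,0,0.1,0,0,0,0.5]]

```text
time: 10.08
tcp_pos: [544.3, 182.9, 47.1]
tcp_rot: [0.845, -0.534, 0.0, -0.0]
ft_force: [-1.7, -0.2, 6.7]
gripper_width: 0.501
```

Contact with the flange at TCP z of about 48.3, about 7 N. Now press roughly 9.5 mm.

Emit:
carry_out:
  plan:
    - [[0,0,0.1,0,0,0,0.5],[0,0,0.2,0,0,0,0.5],[0,0,0.3,0,0,0,0.5],[0,0,0.4,0,0,0,0.5],[0,0,0.4,0,0,0,0.5]]

```text
time: 10.5
tcp_pos: [544.3, 182.9, 43.2]
tcp_rot: [0.845, -0.534, 0.0, -0.0]
ft_force: [-1.3, -0.7, 10.7]
gripper_width: 0.501
```

Emit:
carry_out:
  plan:
    - [[0,0,0.1,0,0,0,0.5],[0,0,0.2,0,0,0,0.5],[0,0,0.3,0,0,0,0.5],[0,0,0.3,0,0,0,0.5],[0,0,0.3,0,0,0,0.5]]

```text
time: 10.92
tcp_pos: [544.3, 182.9, 40.5]
tcp_rot: [0.845, -0.534, 0.0, -0.0]
ft_force: [-3.1, -0.9, 11.0]
gripper_width: 0.498
```

Emit:
carry_out:
  plan:
    - [[0,0,0.1,0,0,0,0.5],[0,0,0.17,0,0,0,0.5],[0,0,0.17,0,0,0,0.5]]

```text
time: 11.17
tcp_pos: [544.3, 182.9, 38.8]
tcp_rot: [0.845, -0.534, 0.0, -0.0]
ft_force: [-3.4, -1.9, 13.3]
gripper_width: 0.499
```

```bash
python3 - <<'E'
from h import *
from rig import status,vision
c=vision.camera("wrist");s=status.sense();print(s["time"],s["tcp_pos"],s["ft_force"],s["gripper_width"])
b=cv2.resize(c["image"][220:370,180:380],(800,600),interpolation=cv2.INTER_CUBIC)
cv2.imwrite("pics/w6.png",cv2.convertScaleAbs(b,alpha=1.6,beta=20)[:,:,::-1])
E
```

```text
11.2167 [544.32689652 182.92379883  38.89616846] [-2.5718492  -0.87329091 13.26641282] 0.5011676706947461
```

View pics/w6.png

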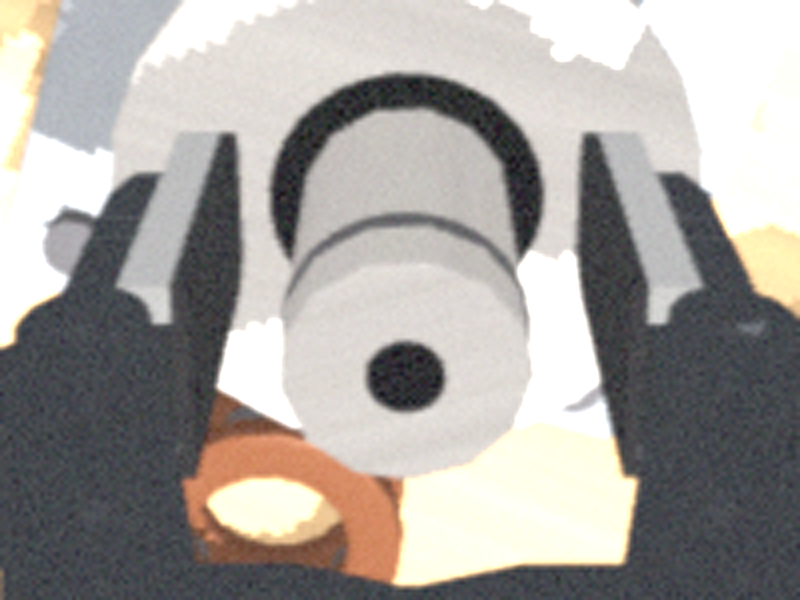

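The sleeve is pressed about 9.5 mm and the fingers are symmetric about the plug (238 and 580 around 405). I close gradually.

Emit:
carry_out:
  plan:
    - [[0,0,0,0,0,0,0.55],[0,0,0,0,0,0,0.58],[0,0,0,0,0,0,0.58]]
  newtons: 40

```text
time: 11.47
tcp_pos: [544.4, 183.4, 39.0]
tcp_rot: [0.845, -0.534, 0.0, -0.001]
ft_force: [-1.9, -0.5, 14.1]
gripper_width: 0.421
```

Emit:
carry_out:
  plan:
    - [[0,0,-0.03,0,0,0,0.62],[0,0,-0.06,0,0,0,0.66],[0,0,-0.06,0,0,0,0.66]]

```text
time: 11.72
tcp_pos: [544.6, 183.6, 39.7]
tcp_rot: [0.845, -0.534, 0.0, -0.001]
ft_force: [-2.6, 0.5, 14.1]
gripper_width: 0.344
```

Opening is now about 29 mm and force is steady at 14 N. Close onto the plug.

Emit:
carry_out:
  plan:
    - [[0,0,-0.02,0,0,0,0.7],[0,0,-0.04,0,0,0,0.75],[0,0,-0.04,0,0,0,0.8],[0,0,-0.04,0,0,0,0.8],[0,0,-0.04,0,0,0,0.8]]

```text
time: 12.13
tcp_pos: [544.9, 183.0, 40.0]
tcp_rot: [0.845, -0.534, 0.001, -0.001]
ft_force: [-1.2, -0.6, 12.2]
gripper_width: 0.295
```

Emit:
carry_out:
  plan:
    - [[0,0,-0.05,0,0,0,0.8],[0,0,-0.1,0,0,0,0.8],[0,0,-0.1,0,0,0,0.8]]
  newtons: 60

```text
time: 12.38
tcp_pos: [544.9, 183.0, 41.1]
tcp_rot: [0.845, -0.534, 0.001, -0.001]
ft_force: [-0.9, -0.8, 11.2]
gripper_width: 0.289
```

It rises freely: the force fell only by about the spring rate. Continue straight up.

Emit:
carry_out:
  plan:
    - [[0,0,-0.1,0,0,0,0.8],[0,0,-0.2,0,0,0,0.8],[0,0,-0.3,0,0,0,0.8],[0,0,-0.4,0,0,0,0.8]]

```text
time: 12.72
tcp_pos: [544.8, 183.1, 44.6]
tcp_rot: [0.845, -0.534, 0.0, -0.001]
ft_force: [1.6, -0.1, -1.6]
gripper_width: 0.292
```

Emit:
carry_out:
  plan:
    - [[0,0,-0.15,0,0,0,0.8],[0,0,-0.3,0,0,0,0.8],[0,0,-0.45,0,0,0,0.8],[0,0,-0.6,0,0,0,0.8],[0,0,-0.6,0,0,0,0.8]]

```text
time: 13.13
tcp_pos: [544.4, 183.2, 49.9]
tcp_rot: [0.845, -0.534, -0.0, -0.0]
ft_force: [2.7, 2.3, -9.1]
gripper_width: 0.289
```

Emit:
carry_out:
  plan:
    - [[0,0,-0.15,0,0,0,0.8],[0,0,-0.3,0,0,0,0.8],[0,0,-0.3,0,0,0,0.8]]

```text
time: 13.38
tcp_pos: [544.3, 183.1, 53.2]
tcp_rot: [0.845, -0.534, 0.0, -0.0]
ft_force: [3.3, 3.1, -9.4]
gripper_width: 0.287
```

```bash
python3 - <<'E'
from h import *
from rig import status,vision
c=vision.camera("wrist");sd=vision.camera("side");s=status.sense();print(s["time"],s["tcp_pos"],s["ft_force"],s["gripper_width"])
g=cv2.cvtColor(c["image"],cv2.COLOR_RGB2GRAY)
n,l,st,ce=cv2.connectedComponentsWithStats((g[290:340,262:302]<30).astype(np.uint8))
print(st[1:].tolist(),ce[1:]+[262,290])
a=cv2.resize(sd["image"][230:310,230:310],(600,600),interpolation=cv2.INTER_CUBIC)
cv2.imwrite("pics/s7.png",cv2.convertScaleAbs(a,alpha=1.5,beta=20)[:,:,::-1])
E
```

```text
13.4833 [544.33576454 183.0585942   53.20942885] [ 4.28508579  2.32355285 -8.64317129] 0.2918348149525163
[[11, 16, 18, 15, 214]] [[281.91588785 312.90654206]]
```

The plug is rising with the gripper: its hole stays at v of about 313 in the wrist frame. Drag is steady at about 7 N. I keep lifting.

Emit:
carry_out:
  plan:
    - [[0,0,-0.15,0,0,0,0.8],[0,0,-0.3,0,0,0,0.8],[0,0,-0.45,0,0,0,0.8],[0,0,-0.5,0,0,0,0.8],[0,0,-0.5,0,0,0,0.8]]

```text
time: 13.9
tcp_pos: [544.2, 183.0, 58.2]
tcp_rot: [0.845, -0.534, 0.0, -0.0]
ft_force: [3.2, 3.2, -7.8]
gripper_width: 0.288
```

Emit:
carry_out:
  plan:
    - [[0,0,-0.15,0,0,0,0.8],[0,0,-0.3,0,0,0,0.8],[0,0,-0.45,0,0,0,0.8],[0,0,-0.6,0,0,0,0.8],[0,0,-0.6,0,0,0,0.8]]

```text
time: 14.32
tcp_pos: [543.7, 182.2, 64.5]
tcp_rot: [0.845, -0.534, -0.0, 0.0]
ft_force: [0.3, 0.6, -1.6]
gripper_width: 0.29
```

Emit:
carry_out:
  plan:
    - [[0,0,-0.2,0,0,0,0.8],[0,0,-0.5,0,0,0,0.8],[0,0,-0.8,0,0,0,0.8],[0,0,-1.1,0,0,0,0.8],[0,0,-1.4,0,0,0,0.8]]

```text
time: 14.73
tcp_pos: [544.1, 182.9, 78.3]
tcp_rot: [0.845, -0.534, -0.0, 0.0]
ft_force: [0.3, 0.5, -1.2]
gripper_width: 0.288
```

The plug is clear and the sleeve drag is gone. I lift well above the rim and carry it towards the bin.

Emit:
carry_out:
  plan:
    - [[0,0,-1.0,0,0,0,0.8],[0,0,-2.5,0,0,0,0.8],[0,0,-4.5,0,0,0,0.8],[0,0,-6.0,0,0,0,0.8],[0,0,-6.5,0,0,0,0.8]]

```text
time: 15.15
tcp_pos: [545.2, 183.2, 145.7]
tcp_rot: [0.845, -0.534, 0.001, -0.001]
ft_force: [0.9, 0.3, -1.3]
gripper_width: 0.29
```

```bash
python3 - <<'E'
from h import *
from rig import status
s=status.sense();print(s["time"],s["tcp_pos"],s["q"],shift(s,(573.5,-163.6,143)))
E
```

```text
15.15 [545.19967261 183.24458058 145.74470488] [-0.34151177  0.49300905 -0.11584352  1.99944873  0.09080754  0.65058218
 -1.64296016] [32.54 12.33  0.24]
```

Emit:
carry_out:
  plan:
    - [[0.9,0.35,0,0,0,0,0.8],[2.8,1.06,0,0,0,0,0.8],[5.6,2.1,0,0,0,0,0.8],[8.4,3.2,0,0,0,0,0.8],[11.2,4.25,0,0,0,0,0.8]]

```text
time: 15.57
tcp_pos: [553.0, 61.5, 142.1]
tcp_rot: [0.846, -0.534, -0.0, 0.001]
ft_force: [0.2, -0.3, -1.7]
gripper_width: 0.285
```

Emit:
carry_out:
  plan:
    - [[2.8,1.06,0,0,0,0,0.8],[5.6,2.1,0,0,0,0,0.8],[8.4,3.2,0,0,0,0,0.8],[11.2,4.25,0,0,0,0,0.8],[14.0,5.3,0,0,0,0,0.8]]

```text
time: 15.98
tcp_pos: [565.1, -88.0, 142.0]
tcp_rot: [0.845, -0.534, -0.001, 0.001]
ft_force: [1.2, -0.4, -1.1]
gripper_width: 0.29
```

Emit:
carry_out:
  plan:
    - [[2.5,0.95,0,0,0,0,0.8],[4.8,1.8,0,0,0,0,0.8],[6.4,2.4,0,0,0,0,0.8],[7.3,2.75,0,0,0,0,0.8],[7.3,2.75,0,0,0,0,0.8]]

```text
time: 16.4
tcp_pos: [571.6, -166.5, 142.1]
tcp_rot: [0.844, -0.536, -0.0, 0.001]
ft_force: [-0.1, -0.3, -0.5]
gripper_width: 0.289
```

```bash
python3 - <<'E'
from h import *
from rig import status,vision
import pickle
np.set_printoptions(precision=2,suppress=True)
c=vision.camera("side");t=vision.camera("top");w=vision.camera("wrist");s=status.sense();print(s["time"],s["tcp_pos"],shift(s,(573.5,-163.6,143)))
pickle.dump((c,t,w,s),open("cam4.pkl","wb"))
d=pickle.load(open("cam1.pkl","rb"))
for nm,a,b,(x0,x1,y0,y1) in(("flange side",d["side"],c,(243,281,275,300)),("block side",d["side"],c,(234,290,298,322)),("flange top",d["top"],t,(206,236,196,228))):
    r=cv2.matchTemplate(cv2.resize(b["image"][y0-5:y1+5,x0-5:x1+5],None,fx=4,fy=4,interpolation=cv2.INTER_CUBIC),cv2.resize(a["image"][y0:y1,x0:x1],None,fx=4,fy=4,interpolation=cv2.INTER_CUBIC),cv2.TM_CCOEFF_NORMED)
    _,m,_,l=cv2.minMaxLoc(r);print(nm,m,(np.array(l)-20)/4)
print("side px per mm z",proj(c,[(544,183,70),(544,183,80)]))
# plug in wrist: bin rim in wrist via dark
print(proj(w,[(573.5,-163.6,24),(652.58,-67.39,95),(671.46,-242.19,95),(496,-260.37,95),(474.6,-84.6,95)]))
E
```

```text
16.55 [ 572.31 -162.04  142.57] [ 0.19 -0.04 -0.04]
flange side 0.964762806892395 [0. 0.]
block side 0.9992082118988037 [0. 0.]
flange top 0.6878865957260132 [0. 0.]
side px per mm z [[261.05 280.56]
 [261.03 277.48]]
[[282.78 193.53]
 [199.91  50.53]
 [446.19 142.96]
 [346.32 341.16]
 [140.67 283.22]]
```

The flange and block match the start images with zero shift, so the sleeve is fully up. Now lower into the bin.

Emit:
carry_out:
  plan:
    - [[0.19,0,1.0,0,0,0,0.8],[0.19,0,2.8,0,0,0,0.8],[0.19,0,4.8,0,0,0,0.8],[0.19,0,6.8,0,0,0,0.8],[0.19,0,8.3,0,0,0,0.8]]

```text
time: 16.97
tcp_pos: [573.0, -163.5, 58.0]
tcp_rot: [0.846, -0.533, -0.001, -0.0]
ft_force: [0.7, 0.1, -1.0]
gripper_width: 0.286
```

Emit:
carry_out:
  plan:
    - [[0,0,0.5,0,0,0,0.8],[0,0,0.9,0,0,0,0.8],[0,0,1.2,0,0,0,0.8],[0,0,1.4,0,0,0,0.8],[0,0,1.4,0,0,0,0.8]]

```text
time: 17.38
tcp_pos: [573.8, -165.0, 46.3]
tcp_rot: [0.845, -0.534, 0.0, -0.0]
ft_force: [-1.0, 0.6, -1.9]
gripper_width: 0.29
```

Emit:
carry_out:
  plan:
    - [[0,0,0.1,0,0,0,0.8],[0,0,0.2,0,0,0,0.8],[0,0,0.3,0,0,0,0.8],[0,0,0.4,0,0,0,0.8],[0,0,0.4,0,0,0,0.8]]

```text
time: 17.8
tcp_pos: [573.4, -165.2, 41.9]
tcp_rot: [0.845, -0.534, 0.0, 0.0]
ft_force: [0.1, -0.5, -2.5]
gripper_width: 0.29
```

Emit:
carry_out:
  plan:
    - [[0,0,0.1,0,0,0,0.8],[0,0,0.2,0,0,0,0.8],[0,0,0.3,0,0,0,0.8],[0,0,0.4,0,0,0,0.8],[0,0,0.4,0,0,0,0.8]]

```text
time: 18.22
tcp_pos: [573.3, -165.2, 37.7]
tcp_rot: [0.845, -0.534, -0.0, 0.0]
ft_force: [0.1, 0.1, -1.5]
gripper_width: 0.292
```

Emit:
carry_out:
  plan:
    - [[0,0,0.05,0,0,0,0.8],[0,0,0.1,0,0,0,0.8],[0,0,0.15,0,0,0,0.8],[0,0,0.15,0,0,0,0.8]]

```text
time: 18.55
tcp_pos: [573.4, -165.1, 36.4]
tcp_rot: [0.845, -0.534, -0.0, 0.0]
ft_force: [0.2, -0.6, -1.9]
gripper_width: 0.288
```

Emit:
carry_out:
  plan:
    - [[0,0,0.05,0,0,0,0.8],[0,0,0.1,0,0,0,0.8],[0,0,0.1,0,0,0,0.8]]

```text
time: 18.8
tcp_pos: [573.4, -165.2, 35.4]
tcp_rot: [0.845, -0.534, -0.0, 0.0]
ft_force: [-0.1, 0.6, -1.6]
gripper_width: 0.288
```

Emit:
carry_out:
  plan:
    - [[0,0,0.05,0,0,0,0.8],[0,0,0.1,0,0,0,0.8],[0,0,0.1,0,0,0,0.8]]

```text
time: 19.05
tcp_pos: [573.4, -165.2, 34.4]
tcp_rot: [0.845, -0.534, -0.0, 0.0]
ft_force: [0.3, 0.5, -2.3]
gripper_width: 0.292
```

Emit:
carry_out:
  plan:
    - [[0,0,0.05,0,0,0,0.8],[0,0,0.1,0,0,0,0.8],[0,0,0.1,0,0,0,0.8]]

```text
time: 19.3
tcp_pos: [573.9, -165.1, 34.0]
tcp_rot: [0.845, -0.534, 0.0, -0.0]
ft_force: [-1.0, 1.1, 4.9]
gripper_width: 0.286
```

Floor contact at the expected height. Release gently, then retreat straight up.

Emit:
carry_out:
  plan:
    - [[0,0,-0.03,0,0,0,0.7],[0,0,-0.03,0,0,0,0.66],[0,0,-0.03,0,0,0,0.62],[0,0,-0.03,0,0,0,0.55],[0,0,-0.03,0,0,0,0.5]]
  newtons: 20

```text
time: 19.72
tcp_pos: [573.5, -165.2, 33.7]
tcp_rot: [0.845, -0.534, -0.0, 0.0]
ft_force: [0.5, 0.0, 0.6]
gripper_width: 0.501
```

Emit:
carry_out:
  plan:
    - [[0,0,0,0,0,0,0.4],[0,0,-0.5,0,0,0,0.4],[0,0,-1.5,0,0,0,0.4],[0,0,-3.0,0,0,0,0.4],[0,0,-5,0,0,0,0.4]]

```text
time: 20.13
tcp_pos: [572.8, -165.0, 84.1]
tcp_rot: [0.845, -0.534, -0.001, 0.0]
ft_force: [0.5, -0.2, -0.6]
gripper_width: 0.603
```

Emit:
carry_out:
  plan:
    - [[0,0,-2.5,0,0,0,0.4],[0,0,-5,0,0,0,0.4],[0,0,-8,0,0,0,0.4],[0,0,-11,0,0,0,0.4],[0,0,-12,0,0,0,0.4]]

```text
time: 20.55
tcp_pos: [575.1, -165.5, 209.1]
tcp_rot: [0.845, -0.534, 0.003, -0.001]
ft_force: [-0.1, 0.8, 0.4]
gripper_width: 0.598
```

Emit:
carry_out:
  plan:
    - [[3,0,0,0,0,0,0.4],[7,1,0,0,0,0,0.4],[11,2,0,0,0,0,0.4],[14,2,0,0,0,0,0.4],[15,2,0,0,0,0,0.4]]

```text
time: 20.97
tcp_pos: [619.7, -315.3, 204.1]
tcp_rot: [0.844, -0.536, 0.001, 0.001]
ft_force: [-0.2, 0.3, 0.2]
gripper_width: 0.606
```

```bash
python3 - <<'E'
from h import *
from rig import status,vision
import pickle
c=vision.camera("side");t=vision.camera("top");s=status.sense();print(s["time"],s["tcp_pos"],s["ft_force"])
pickle.dump((c,t,s),open("cam5.pkl","wb"))
a=cv2.resize(t["image"][150:260,170:390],(800,400),interpolation=cv2.INTER_CUBIC)
b=cv2.resize(c["image"][130:330,190:390],(200,200))
b2=cv2.resize(c["image"][140:230,225:315],(200,200),interpolation=cv2.INTER_CUBIC)
b3=cv2.resize(c["image"][230:320,190:280],(200,200),interpolation=cv2.INTER_CUBIC)
b4=cv2.resize(c["image"][230:320,240:330],(200,200),interpolation=cv2.INTER_CUBIC)
cv2.imwrite("pics/end.png",np.vstack([a,np.hstack([b,b2,b3,b4])])[:,:,::-1])
d=pickle.load(open("cam1.pkl","rb"))
df=cv2.absdiff(d["side"]["image"],c["image"]).max(2)
for nm,(x0,x1,y0,y1) in dict(flange=(243,281,265,300),race_thr=(297,330,230,310),tube=(244,266,225,250),carrier=(198,228,224,246),br1=(210,232,245,280),br2=(270,290,238,270),gauge=(190,275,395,420),green=(230,252,312,350),pan=(235,310,150,225)).items(): print(nm,(df[y0:y1,x0:x1]>50).mean().round(3))
E
```

```text
21.0667 [ 619.60465071 -311.62537194  203.52234106] [-0.51799055  1.12388107 -0.15336923]
flange 0.035
race_thr 0.151
tube 0.0
carrier 0.0
br1 0.0
br2 0.0
gauge 0.0
green 0.0
pan 0.141
```

View pics/end.png

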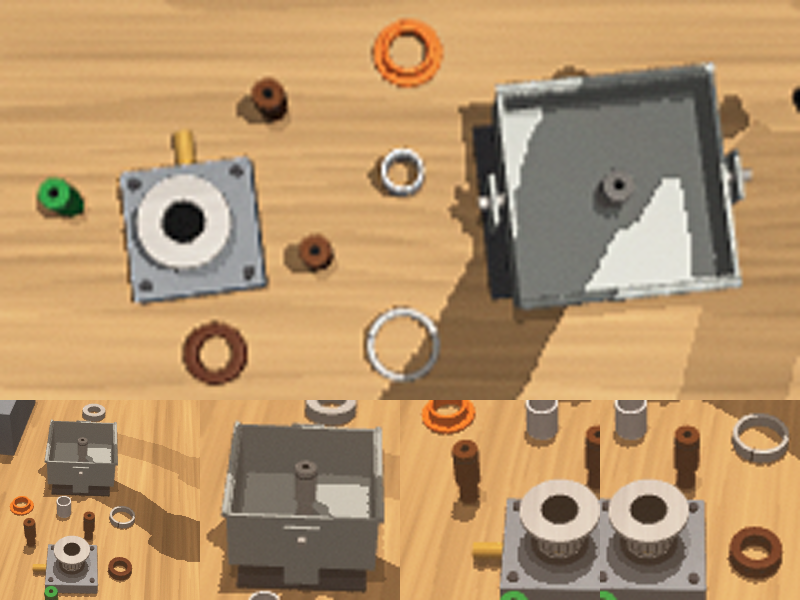

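The plug stands upright near the centre of the level bin (top crop about (617,186)). The coupling is empty with its flange up, and the bystanders have not moved; the differences near the race and bin look like arm shadow. I let the arm settle, then hand in.

Emit:
carry_out:
  plan:
    - [[0,0,0,0,0,0,0.4],[0,0,0,0,0,0,0.4],[0,0,0,0,0,0,0.4],[0,0,0,0,0,0,0.4]]

```text
time: 21.4
tcp_pos: [619.8, -307.8, 204.1]
tcp_rot: [0.846, -0.533, -0.0, -0.0]
ft_force: [-0.6, -0.1, 0.1]
gripper_width: 0.602
```

```bash
python3 -c "
from rig import status,order
s=status.sense();print(s['time'],abs(s['qvel']).max());print(order.hand_in())"
```

```text
21.4 0.005072232174096206
the job is handed in; nothing more can be done
None
```

The job is done and handed in at 21.4 s. The worn plug is out of the coupling and standing in the bin. The hand-in gives no verdict.

- **Unlocking and drawing:** I pressed the sleeve about 10 mm down by its flange (14 N at most in the readings) and closed on the plug there. I then drew it straight up; the pull never read above about 10 N.
- **Placing:** I lowered the plug to the bin floor, felt contact at about 5 N, released it and backed off.

**Last checks:**
- **Plug and bin:** the plug stands upright near the centre of the bin, and the bin looks level.
- **Sleeve:** the flange sits where it did at the start, with no shift found in the side view (good to about 1 mm). The same match in the top view was weaker, because the plug is now gone from it.
- **Other parts:** the bystanders and look-alikes near the coupling are unmoved. Image differences near the race, thrust bearing and bin look like the arm's shadow. I did not check the master ring again.

**One disagreement:** the half-open fingertips were about 28–33 mm behind the reported TCP, where the description allows at most 13 mm. I relied on touch and the cameras for height instead.

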